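# Index the decorating wheel to the red post and lock it

### The arm

A 6-joint arm with a two-finger parallel gripper is mounted at the origin on a cart in front of the work surface, level with it; the furniture and walls round the work are solid. World frame = base frame: x ahead of the robot, y to its left, z up, the work surface at z = 0. Lengths are in m, angles in rad, forces in N, time in s.
With the tool pointing down it reaches from about 0.375 to 0.9 m from the base axis. Payload 3.1 kg.
Tool frame: the origin (TCP) lies between the finger pads; the fingertips stand 8 mm ahead of it and the grasp point (between the pads) lies 11 mm behind it; z points along the fingers, y is the line along which they close (so a half turn about z gives the same grasp; the last joint's range is limited). The gripper opens to 85 mm and grips with 20 to 120 N. Pads are 22 mm wide; open, the fingers measure 114 mm over their backs; the gripper's body (76 mm by 85 mm) begins 54 mm behind the grasp point. The pads swing forward as they close: fully open they stand 13 mm farther back than shut.
Start: joints at [1.03, 0.527, 1.433, -0, 1.181, -0.178], TCP at [0.222, 0.584, 0.239] pointing down, gripper open.
Joint ranges: [-3.08, 3.08], [-0.75, 2.2], [0.22, 2.44], [-1.43, 4.57], [0, 2.65], [-2.85, 2.85]. Speed limits (rad/s): [2.79, 2.79, 3.14, 3.14, 3.14, 3.14].

### API

Orientations are given as a unit quaternion [x, y, z, w].
In Python, from station import readout, cams, sign_off gives the robot as it stands.
- The arm moves only by the tool send_rows, never from a script. Its argument "commands" is text: rows parted by semicolons, each of 5 numbers parted by spaces: the finger opening in mm, from 0 to 85.4, then the shift along the tool's x, y, z each as a share of 0.02 m, from -1 to 1, then the turn about the tool's z as a share of 4 degrees, from -1 to 1. In form: grip dx dy dz spin; .... A call has 1 to 20 rows; each row shifts and turns the commanded pose from where the row before left it, along the tool's axes as they then stand; what a row does not reach is not made up. A row lasts 1/12 s, in which the tool goes at most 41.7 mm and 7.16 degrees, less where a joint would pass 70% of its speed; a pose out of reach is approached as far as the arm can. A call with a number of a shift or a turn outside -1 to 1 is refused whole. A call with a gripper value outside its range is refused whole. The fingers move at their own pace and stop on an object; "grip_force" is the grip in N (left out, the last holds). Time passes only in rows, so rows that do not move let the fingers close. It gives the time, the measured TCP pose, the force, the opening and the grip force at its end, in the units of the state.
- readout.sense(): the state, without advancing time (a new reading comes with each control period).
- cams.snapshot(name): name is "scene" or "top"; returns a dict with "pixels" (384x512x3 uint8, red, green, blue), "intrinsics" (3x3 intrinsics, pixels), "eye" and "rotation" of the camera in the world. Camera axes: x right, y down, z forward; pixel columns grow to the right and rows downward; lengths in m; the calibration is good to about 2 mm. A picture is of the moment at which its call begins. There is no depth.
- sign_off(): hands the job in; it is judged then, once.
The state is a dict: "t": time; "q": joint angles; "qd": joint speeds; "tau": joint torques, N m; "tcp_pos": TCP position; "tool_rot": TCP orientation; "force": force on the tool from outside, world axes, zero at the start; "ft_torque": the same for the moment, N m; "finger_gap": opening from 0.0 (shut) to 1.0 (fully open); "gripper_force": force on a finger pad.
Only numpy, scipy, OpenCV 4.12 (cv2) and the standard library are available. Lean on these libraries where they do the work, as an engineer would, in place of code of your own. Each camera call takes 0.05 s, during which the arm holds its last target. There are 200 camera calls.

### The job

The terracotta pot on the indexing wheel is to get its next stripe. Push the wheel round anticlockwise by its posts, click by click, letting it come to rest in the last click before the red post reaches the white pointer, and then one single click more so that the red post stands at the pointer, never past it and without forcing it or shifting the pot. Then push the black lock button down until it lands on its stop collar and keep pressing it there for a second, firmly but not hard (about 15 N, never over 25 N), so that the wheel is locked; leave the things around alone.

Things in the scene. Friction and masses are not known exactly. Their poses are not given: they have to be found in the camera images.
- stand: fixed grey metal stand of the indexing wheel, foot 208 mm across; origin on the table at the wheel's vertical axis, z up; bracket with pointer and lock button on its -x side; spring housing of the click mechanism on its +y side (up to 146 mm from the axis, under 40 mm high)
- pointer (a point): tip of the white pointer (white line down the bracket's front too) on top of the front bracket's arm, 80 mm from the wheel's axis, 80 mm above the table. The arm is 30 mm wide, reaches from 88 to 135 mm from the axis, top 80 mm high; posts pass 8 mm inside it, so do not push a post with the fingers near it
- wheel (a joint): angle of the blue wheel, rad, growing anticlockwise seen from above; 0: red post on the stand's +x side, 3.142: red post at the pointer. A spring roller holds it in a click every 0.785 rad (0, 0.785, 1.571, 2.356, 3.142, ...). It starts at rest in click 0, 0.785 or 1.571. Stops at -0.36 and 4.6, so it cannot reach the pointer clockwise
- wheel_top (a point): centre of the wheel's top, 62 mm above the table. Disc 208 mm in diameter; 8 round posts, 10 mm thick, 22 mm high, on a circle of 75 mm radius, 45 degrees apart. Leaving a click takes about 4 to 8 N at a post, less and less up to the crest half way to the next click; past the crest the wheel runs on by itself into the next click and rests there
- red_post (a point): centre of the top of the one red post (the others are steel), 84 mm above the table, 75 mm from the axis
- lock (a joint): travel of the lock button, m; 0 up, growing downwards. It slides down against about 5 N of friction and stays where it is left, until its cap lands on a rigid brass stop collar, set to a different height each time: 4.5 to 8.5 mm down, to be felt as the force rises. Its 7 mm pin enters a 10 mm slot in the wheel's rim only when a click stands at the pointer
- lock_top (a point): centre of the top of the black lock button, 24 mm in diameter, over the wheel's rim 100 mm from the axis, in line with the pointer; 97 mm above the table when up, 88.5 to 92.5 mm when down on its collar
- pot: loose terracotta pot, 60 mm wide, 47 mm high, standing upright at the centre of the wheel; origin at the centre of its underside
- blue_jar: bystander: glaze jar with blue band and white lid, 48 mm wide, 55 mm high; origin under its centre
- clay_animal: bystander: white clay animal, 38 x 80 x 60 mm; origin under its centre
- brush: bystander: black brush lying on the table, 202 mm long, 13 mm thick; origin under its middle, along its y axis
Not all that is in view belongs to the job. What is shaped like the pot but pink, turquoise or yellow is not meant.

How it is judged:
By the outcome, as a careful person would: the job done as asked, in the order asked, and still so for the second after the job is handed in, with the robot touching nothing.
It also fails if it takes over 72 s, if anything falls off the work surface, if the arm or the gripper's body presses on something with over 40 N, if the wrist force passes 120 N, or if a joint passes its speed limit or range.

## Working session

There is one attempt and no reset: what is moved stays moved. The work goes in short steps, Python scripts to look and compute and a tool call to move; the robot and the scene stay as the last step left them, time stands still between calls to the robot, and variables do not carry over. Pictures are saved under pics/ and viewed, at most 12 in all, crops included, and the job is handed in when it is done.

Besides the shell and the picture viewer there is one more tool, called after "Request:" as a command line: name --argument value ..., lists and objects as JSON in quotes. send_rows: Moves the arm, as the interface text tells. Its arguments: {"type":"object","properties":{"commands":{"type":"string"},"grip_force":{"type":"number"}},"required":["commands"]}

```bash
mkdir -p pics; python3 - <<'E'
from station import readout,cams
import cv2,numpy as np
s=readout.sense(); print({k:np.round(s[k],3) for k in ('t','tcp_pos','tool_rot','force','finger_gap','q')})
for n in('scene','top'):
    c=cams.snapshot(n); cv2.imwrite(f'pics/{n}0.png',c['pixels'][:,:,::-1]); print(n,np.round(c['intrinsics'],1).tolist(),np.round(c['eye'],3),np.round(c['rotation'],3).tolist())
a=cv2.imread('pics/top0.png');b=cv2.imread('pics/scene0.png')
cv2.imwrite('pics/top0b.png',cv2.resize(a,(800,600)));cv2.imwrite('pics/scene0b.png',cv2.resize(b,(800,600)))
E
```

```text
{'t': np.float64(0.0), 'tcp_pos': array([0.221, 0.584, 0.238]), 'tool_rot': array([ 0.18 ,  0.984, -0.001, -0.   ]), 'force': array([-0.755,  1.007, -0.447]), 'finger_gap': np.float64(1.001), 'q': array([ 1.029,  0.529,  1.434,  0.   ,  1.181, -0.178])}
scene [[480.3, 0.0, 245.9], [0.0, 480.3, 187.5], [0.0, 0.0, 1.0]] [-0.093 -0.608  0.897] [0.848, -0.339, 0.148, -0.38]
top [[375.1, 0.0, 258.5], [0.0, 375.1, 194.9], [0.0, 0.0, 1.0]] [0.465 0.062 0.953] [0.71, -0.704, 0.025, -0.023]
```

View pics/top0b.png

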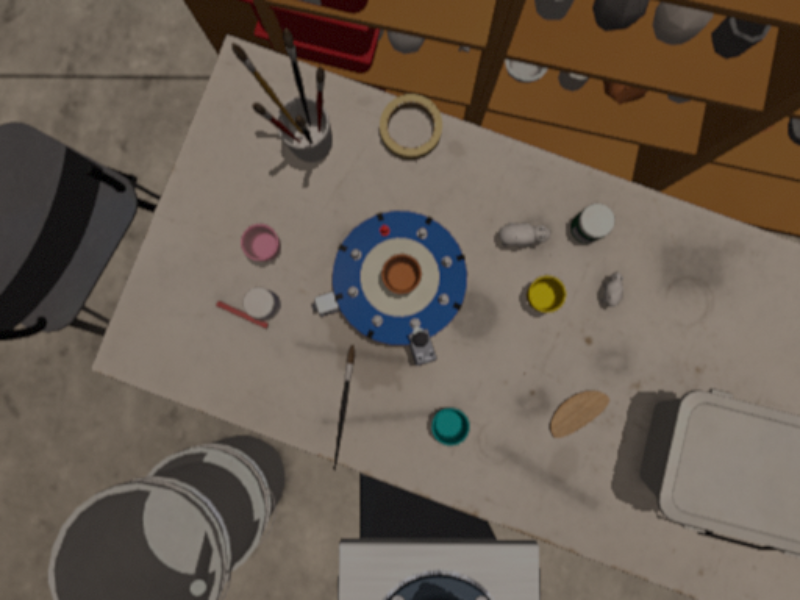

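View pics/scene0b.png

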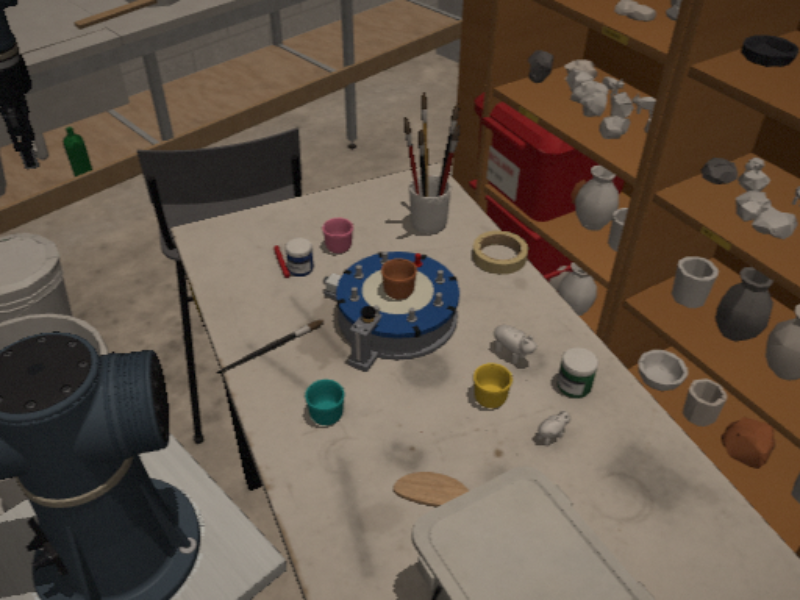

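The top picture shows the terracotta pot at (402,273) in the middle of the wheel. The red post is at (384,230), the black button and bracket at (420,340), and the spring housing at (327,303). The look-alike pots are pink (261,243), yellow (546,295) and turquoise (450,426). The other things nearby are jars (260,303) and (593,222), animals (522,234) and (613,290), and a brush (345,405).

```bash
cat > h.py <<'E'
from station import readout,cams
import cv2,numpy as np
from scipy.spatial.transform import Rotation as R
def cam(n):
    c=cams.snapshot(n); r=np.array(c['rotation'],float)
    c['R']=R.from_quat(r).as_matrix() if r.size==4 else r
    c['bgr']=c['pixels'][:,:,::-1].copy(); return c
def world(c,uv,z):
    uv=np.atleast_2d(uv); d=np.c_[uv,np.ones(len(uv))]@np.linalg.inv(c['intrinsics']).T@c['R'].T
    e=np.array(c['eye']); return e+d*((z-e[2])/d[:,2])[:,None]
def proj(c,p):
    q=(np.atleast_2d(p)-c['eye'])@c['R']@np.array(c['intrinsics']).T; return q[:,:2]/q[:,2:]
def blob(c,lo,hi,win=None):
    hsv=cv2.cvtColor(c['bgr'],cv2.COLOR_BGR2HSV); m=cv2.inRange(hsv,lo,hi)
    if win is not None:
        k=np.zeros_like(m);u0,v0,u1,v1=win;k[v0:v1,u0:u1]=255;m&=k
    return m
E
python3 - <<'E'
from h import *
c=cam('top')
m=blob(c,(100,120,50),(125,255,255),(190,120,320,235))
p=np.concatenate(cv2.findContours(m,cv2.RETR_EXTERNAL,cv2.CHAIN_APPROX_NONE)[0])[:,0]
h=cv2.convexHull(p)[:,0].astype(float)
w=world(c,h,.062)[:,:2]
from scipy.optimize import least_squares
f=least_squares(lambda v:np.hypot(*(w-v[:2]).T)-v[2],[.5,.05,.1],loss='soft_l1',f_scale=.001);print('wheel',f.x)
ctr=f.x[:2]
r=blob(c,(0,150,60),(8,255,255),(230,135,262,160))|blob(c,(172,150,60),(180,255,255),(230,135,262,160))
v,u=np.nonzero(r);rp=world(c,[u.mean(),v.mean()],.080)[0];d=rp[:2]-ctr;print('red',u.mean(),v.mean(),rp,np.hypot(*d),np.degrees(np.arctan2(d[1],d[0])))
cr=c['bgr'][120:245,195:330];cv2.imwrite('pics/c1.png',cv2.resize(cr,None,fx=4.4,fy=4.4,interpolation=cv2.INTER_CUBIC))
s=cam('scene');q=proj(s,[*ctr,.062])[0].astype(int);print(q)
cr=s['bgr'][q[1]-45:q[1]+60,q[0]-60:q[0]+60];cv2.imwrite('pics/c2.png',cv2.resize(cr,None,fx=5.5,fy=5.5,interpolation=cv2.INTER_CUBIC))
# posts: bright gray blobs near radius
for k in range(8):
    a=np.radians(45*k)+np.arctan2(d[1],d[0]);print(k,np.round(proj(c,[*(ctr+.075*np.array([np.cos(a),np.sin(a)])),.084])[0],1))
E
```

```text
wheel [0.56825433 0.06689448 0.10140746]
red 245.8 147.16666666666666 [0.63704463 0.08989871 0.08      ] 0.07253482361906159 18.490499075668787
[254 184]
0 [245.4 145.8]
1 [226.7 161.6]
2 [224.6 186. ]
3 [240.6 204.8]
4 [265.3 206.7]
5 [284.1 190.7]
6 [285.9 166.3]
7 [269.9 147.8]
```

View pics/c1.png

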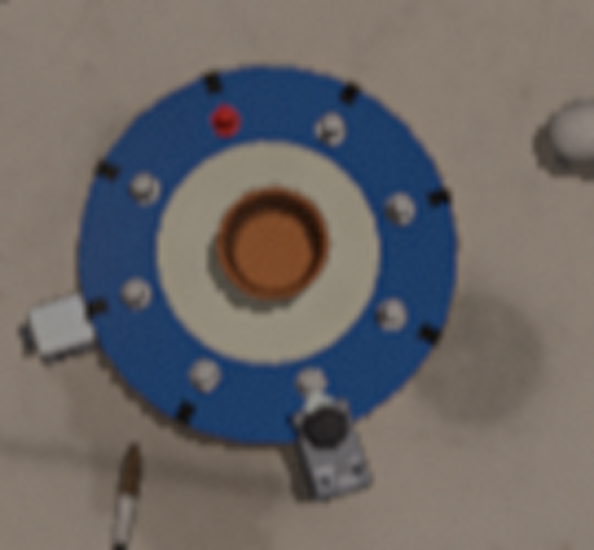

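View pics/c2.png

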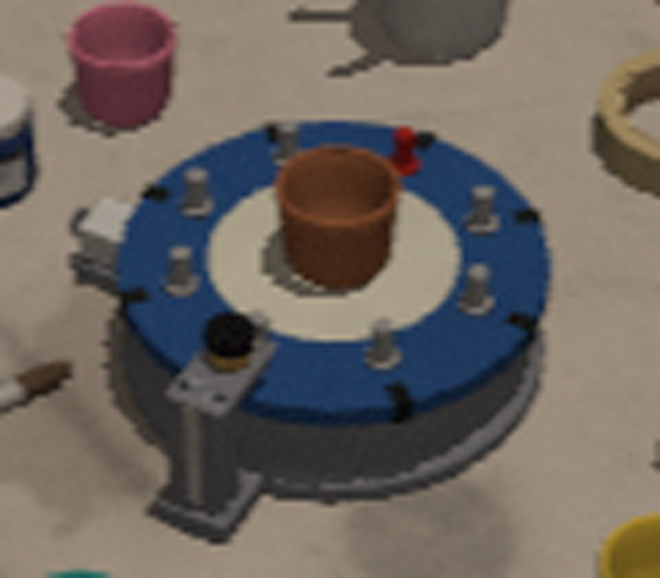

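The crops confirm the choice. The red post is at the far side, exactly opposite the pointer: red at crop-1 (225,121), button at (325,427). The post circle lines up with the bracket, so the wheel is in click 0 and needs four clicks. I'll push at the post 45° on from red with the shut fingers, well away from the bracket.

```bash
cat >> h.py <<'E'
C=np.array([.5685,.067])
def delta(target):
    s=readout.sense(); Rm=R.from_quat(s['tool_rot']).as_matrix()
    d=np.array(target)-s['tcp_pos']
    print('t',round(float(s['t']),2),'tcp',np.round(s['tcp_pos'],4),'xang',np.degrees(np.arctan2(Rm[1,0],Rm[0,0])).round(2),'tilt',Rm[:,2].round(3),'F',np.round(s['force'],1),'units',np.round(Rm.T@d/.02,3))
def push_pt(s,r,z,mid=77):
    a=np.radians(mid); return [*(C+r*np.array([np.cos(a),np.sin(a)])+s*np.array([-np.sin(a),np.cos(a)])),z]
E
python3 - <<'E'
from h import *
c=cam('top')
for n,win,z in(('top',(262,208,278,226),.097),('scene',None,.097)):
    c=cam(n)
    if win is None:
        u,v=proj(c,[*lb,.097])[0].astype(int);win=(u-12,v-9,u+12,v+7)
    m=blob(c,(0,0,0),(180,255,45),win);_,_,st,ce=cv2.connectedComponentsWithStats(m);i=1+np.argmax(st[1:,4]);w=world(c,ce[i],z)[0];lb=w[:2] if n=='top' else lb
    d=w[:2]-C;print(n,st[i],ce[i],w,np.hypot(*d),np.degrees(np.arctan2(d[1],d[0])))
v,u=np.nonzero(blob(c,(0,110,40),(18,255,255),(225,150,275,195)));print('pot scene',u.mean(),v.mean(),len(u))
delta(push_pt(-.05,.074,.13))
E
```

```text
top [264 213   9   9  62] [268.33870968 217.08064516] [0.4731677  0.03628317 0.097     ] 0.1001587256791462 -162.14064394097105
scene [231 196  10   8  62] [235.25806452 199.62903226] [0.46662597 0.0306389  0.097     ] 0.10816860677389863 -160.35739179015715
pot scene 255.4512195121951 177.1219512195122 492
t 0.35 tcp [0.2217 0.5842 0.239 ] xang 159.21 tilt [-0. -0. -1.] F [0.3 0.4 0.1] units [-27.367 -14.014   5.457]
```

Request:
send_rows --commands "0 -1 -0.5 0 0;0 -1 -0.5 0 0;0 -1 -0.5 0 0;0 -1 -0.5 0 0;0 -1 -0.5 0 0;0 -1 -0.5 0 0;0 -1 -0.5 0 0;0 -1 -0.5 0 0;0 -1 -0.5 0 0;0 -1 -0.5 0 0;0 -1 -0.5 0 0;0 -1 -0.5 0 0;0 -1 -0.5 0 0;0 -1 -0.5 0 0;0 -1 -0.5 0 0;0 -1 -0.5 0 0;0 -1 -0.5 0 0;0 -1 -0.5 0 0;0 0 0 0 -1;0 0 0 0 -0.95" --grip_force 60

```text
t: 2.02
tcp_pos: [0.4957, 0.2871, 0.2393]
tool_rot: [0.113, 0.994, 0.0, 0.0]
force: [-0.5, 0.0, -0.4]
finger_gap: 0.004
gripper_force: 0.0
```

```bash
python3 -c "
from h import *
delta(push_pt(-.05,.074,.13))"
```

```text
t 2.02 tcp [0.4957 0.2871 0.2393] xang 167.05 tilt [ 0.  0. -1.] F [-0.5  0.  -0.4] units [-8.514 -6.211  5.469]
```

Request:
send_rows --commands "0 -1 -0.7 0 0;0 -1 -0.7 0 0;0 -1 -0.7 0 0;0 -1 -0.7 0 0;0 -1 -0.7 0 0;0 -1 -0.7 0 0;0 -1 -0.7 0 0;0 -1 -0.7 0 0;0 -0.5 -0.6 0 0;0 0 0 1 0;0 0 0 1 0;0 0 0 1 0;0 0 0 1 0;0 0 0 1 0;0 0 0 0.47 0;0 0 0 0 0"

```text
t: 3.35
tcp_pos: [0.63, 0.1292, 0.1273]
tool_rot: [0.113, 0.994, -0.0, -0.003]
force: [-0.4, 0.6, 0.8]
finger_gap: -0.004
gripper_force: 0.0
```

```bash
python3 - <<'E'
from h import *
delta(push_pt(-.05,.074,.075))
c=cam('scene');cr=c['bgr'][100:245,185:340];cv2.imwrite('pics/c3.png',cv2.resize(cr,None,fx=4,fy=4,interpolation=cv2.INTER_CUBIC))
E
```

```text
t 3.35 tcp [0.63   0.1292 0.1273] xang 167.02 tilt [-0.006 -0.    -1.   ] F [-0.4  0.6  0.8] units [-0.217 -0.02   2.615]
```

View pics/c3.png

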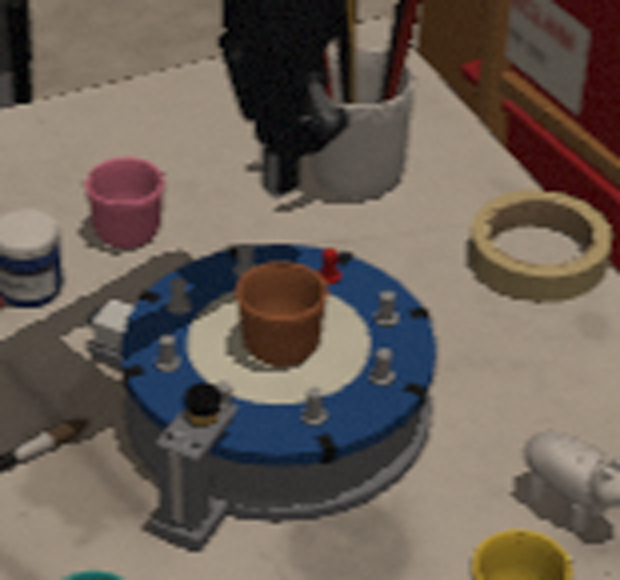

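The fingertip at (280,190) hovers over the gap between the first steel post (245,262) and the red post (330,265). I'll lower it and push.

Request:
send_rows --commands "0 0 0 0.9 0;0 0 0 0.9 0;0 0 0 0.8 0;0 0 0 0 0;0 0.15 0 0 0;0 0.15 0 0 0;0 0.15 0 0 0;0 0.15 0 0 0;0 0.15 0 0 0;0 0.15 0 0 0;0 0 0 0 0"

```text
t: 4.32
tcp_pos: [0.6172, 0.1331, 0.0791]
tool_rot: [0.113, 0.994, 0.0, 0.003]
force: [5.5, -2.0, 0.8]
finger_gap: -0.0
gripper_force: 2.3
```

```bash
python3 -c "
from h import *
delta(push_pt(.004,.074,.075))"
```

```text
t 4.32 tcp [0.6172 0.1331 0.0791] xang 167.03 tilt [ 0.007 -0.    -1.   ] F [ 5.5 -2.   0.8] units [ 1.828 -0.069  0.193]
```

Contact came where I computed it, at about 6 N. I'll push past the crest.

Request:
send_rows --commands "0 0.13 0 0 0;0 0.13 0 0 0;0 0.13 0 0 0;0 0.13 0 0 0;0 0.13 0 0 0;0 0.13 0 0 0;0 0.13 0 0 0;0 0.13 0 0 0;0 0.13 0 0 0;0 0.13 0 0 0;0 0.13 0 0 0;0 0.13 0 0 0;0 0.13 0 0 0;0 0.13 0 0 0;0 0 0 0 0;0 0 0 0 0;0 0 0 0 0"

```text
t: 5.73
tcp_pos: [0.5791, 0.1414, 0.0778]
tool_rot: [0.113, 0.994, -0.0, -0.0]
force: [0.4, 0.3, -0.0]
finger_gap: 0.001
gripper_force: 0.0
```

```bash
cat >> h.py <<'E'
def red(c,z=.082):
    m=blob(c,(0,150,60),(6,255,255))|blob(c,(172,150,60),(180,255,255))
    n,_,st,ce=cv2.connectedComponentsWithStats(m)
    for i in range(1,n):
        w=world(c,ce[i],z)[0];d=w[:2]-C
        if .055<np.hypot(*d)<.095: print('red',st[i,4],np.hypot(*d).round(4),'wheel deg',(np.degrees(np.arctan2(d[1],d[0]))-18.3).round(1))
E
python3 - <<'E'
from h import *
delta(push_pt(.004,.074,.075))
for n in('top','scene'):
    c=cam(n);red(c);cv2.imwrite(f'pics/p1{n}.png',cv2.resize(c['bgr'][100:245,185:340],None,fx=4,fy=4,interpolation=cv2.INTER_CUBIC))
E
```

```text
t 5.73 tcp [0.5791 0.1414 0.0778] xang 167.01 tilt [-0. -0. -1.] F [ 0.4  0.3 -0. ] units [-0.119 -0.046  0.141]
red 24 0.0619 wheel deg 50.7
```

View pics/p1scene.png

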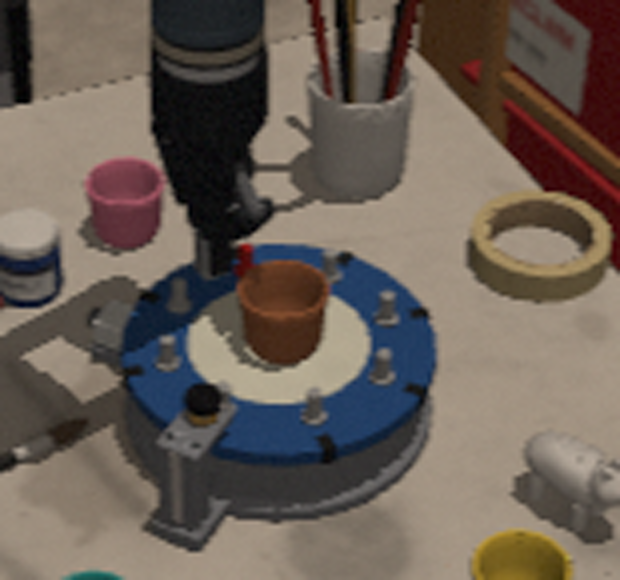

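The wheel is in click 1: red now stands where the steel post was at (245,262), with the finger clear and no force on it. I'll lift over, go back and repeat.

Request:
send_rows --commands "0 0 0 -1 0;0 0 0 -1 0;0 0 0 -0.2 0;0 0 0 0 0;0 -0.9 0 0 0;0 -0.9 0 0 0;0 -0.85 0.05 0 0;0 0 0 0 0;0 0 0 0 0;0 0 0 1 0;0 0 0 1 0;0 0 0 0.2 0;0 0 0 0 0"

```text
t: 6.92
tcp_pos: [0.628, 0.1307, 0.0756]
tool_rot: [0.113, 0.994, -0.0, -0.003]
force: [0.0, 0.7, -0.6]
finger_gap: 0.0
gripper_force: 0.0
```

Request:
send_rows --commands "0 0.14 0 0 0;0 0.14 0 0 0;0 0.14 0 0 0;0 0.14 0 0 0;0 0.14 0 0 0;0 0.13 0 0 0;0 0.13 0 0 0;0 0.13 0 0 0;0 0.13 0 0 0;0 0.13 0 0 0;0 0.13 0 0 0;0 0.13 0 0 0;0 0.13 0 0 0;0 0.13 0 0 0;0 0.13 0 0 0;0 0.13 0 0 0;0 0.13 0 0 0;0 0.13 0 0 0;0 0.13 0 0 0;0 0.13 0 0 0"

```text
t: 8.58
tcp_pos: [0.5778, 0.1424, 0.0775]
tool_rot: [0.113, 0.994, -0.0, -0.001]
force: [1.0, 0.1, 0.4]
finger_gap: 0.006
gripper_force: 0.0
```

Request:
send_rows --commands "0 0 0 0 0;0 0 0 0 0;0 0 0 0 0"

```text
t: 8.83
tcp_pos: [0.5793, 0.1424, 0.0778]
tool_rot: [0.113, 0.994, -0.0, -0.0]
force: [0.5, -0.0, -0.3]
finger_gap: -0.003
gripper_force: 0.0
```

```bash
python3 - <<'E'
from h import *
delta(push_pt(.006,.074,.078))
for n in('top','scene'):red(cam(n))
E
```

```text
t 8.83 tcp [0.5793 0.1424 0.0778] xang 167.02 tilt [-0. -0. -1.] F [ 0.5 -0.  -0.3] units [-0.02  -0.095 -0.008]
red 26 0.0696 wheel deg 102.9
```

Request:
send_rows --commands "0 0 0 -1 0;0 0 0 -1 0;0 0 0 -0.2 0;0 0 0 0 0;0 -0.9 0 0 0;0 -0.9 0 0 0;0 -0.85 -0.05 0 0;0 0 0 0 0;0 0 0 0 0"

```text
t: 9.68
tcp_pos: [0.6304, 0.1292, 0.1205]
tool_rot: [0.113, 0.994, -0.0, -0.001]
force: [-0.7, -0.0, -0.1]
finger_gap: -0.001
gripper_force: 0.0
```

```bash
python3 - <<'E'
from h import *
delta(push_pt(-.0475,.074,.078))
for n in('top','scene'):
    c=cam(n);red(c);cv2.imwrite(f'pics/p2{n}.png',cv2.resize(c['bgr'][100:245,185:340],None,fx=4,fy=4,interpolation=cv2.INTER_CUBIC))
E
```

```text
t 9.68 tcp [0.6304 0.1292 0.1205] xang 166.97 tilt [-0.002  0.    -1.   ] F [-0.7 -0.  -0.1] units [-0.063 -0.027  2.127]
red 26 0.0695 wheel deg 103.0
```

View pics/p2scene.png

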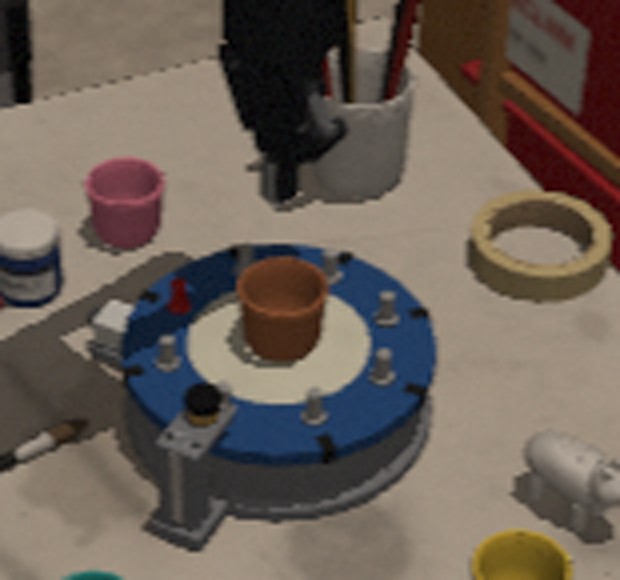

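The red post is at (180,297), exactly where a steel post rested before, so the wheel is in click 2. Now the third click.

Request:
send_rows --commands "0 0 0 1 0;0 0 0 1 0;0 0 0 0.13 0;0 0 0 0 0;0 0 0 0 0"

```text
t: 10.2
tcp_pos: [0.6304, 0.1298, 0.0795]
tool_rot: [0.113, 0.994, -0.0, -0.0]
force: [1.1, -0.0, -0.1]
finger_gap: -0.001
gripper_force: 0.0
```

Request:
send_rows --commands "0 0.14 0 0 0;0 0.14 0 0 0;0 0.14 0 0 0;0 0.14 0 0 0;0 0.14 0 0 0;0 0.13 0 0 0;0 0.13 0 0 0;0 0.13 0 0 0;0 0.13 0 0 0;0 0.13 0 0 0;0 0.13 0 0 0;0 0.13 0 0 0;0 0.13 0 0 0;0 0.13 0 0 0;0 0.13 0 0 0;0 0.13 0 0 0;0 0.13 0 0 0;0 0.13 0 0 0;0 0.13 0 0 0;0 0.13 0 0 0"

```text
t: 11.87
tcp_pos: [0.5776, 0.1414, 0.0788]
tool_rot: [0.113, 0.994, -0.0, -0.001]
force: [-0.1, 0.1, 0.3]
finger_gap: 0.001
gripper_force: 0.0
```

Request:
send_rows --commands "0 0 0 0 0;0 0 0 0 0;0 0 0 0 0;0 0 0 -1 0;0 0 0 -1 0;0 0 0 -0.2 0;0 0 0 0 0;0 -0.9 0 0 0;0 -0.9 0 0 0;0 -0.85 0 0 0;0 0 0 0 0;0 0 0 0 0;0 0 0 0 0;0 0 0 0 0;0 0 0 0 0"

```text
t: 13.12
tcp_pos: [0.6295, 0.1298, 0.1229]
tool_rot: [0.113, 0.994, -0.0, -0.001]
force: [-0.3, 0.3, 0.2]
finger_gap: 0.003
gripper_force: 0.0
```

```bash
python3 - <<'E'
from h import *
delta(push_pt(-.0475,.074,.078))
for n in('top','scene'):
    c=cam(n);red(c);cv2.imwrite(f'pics/p3{n}.png',cv2.resize(c['bgr'][100:245,185:340],None,fx=4,fy=4,interpolation=cv2.INTER_CUBIC))
    for z in(.073,):
        a=np.radians(18.3+135);print(n,'expect',proj(c,[*(C+.075*np.array([np.cos(a),np.sin(a)])),z])[0])
E
```

```text
t 13.12 tcp [0.6295 0.1298 0.1229] xang 167.04 tilt [-0.002  0.    -1.   ] F [-0.3  0.3  0.2] units [-0.113 -0.047  2.244]
red 1 0.0732 wheel deg 139.3
top expect [240.66555736 204.84326186]
red 31 0.0826 wheel deg 146.4
scene expect [227.12005991 186.51919991]
```

View pics/p3scene.png

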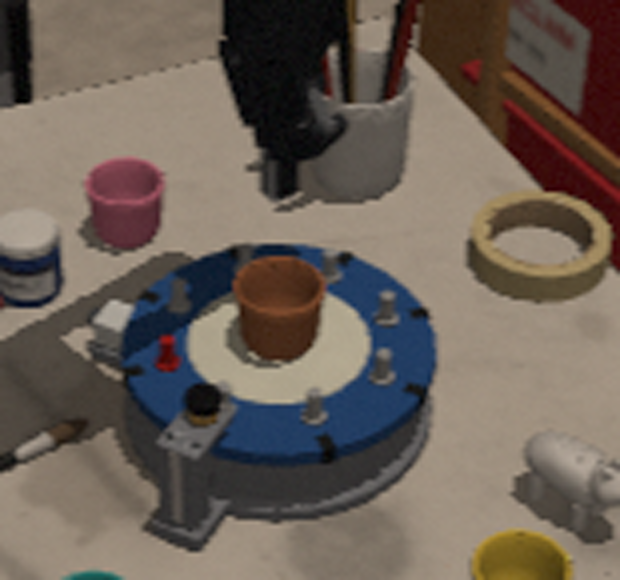

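Red is at (167,352), click 3, at rest. Now the last single click.

Request:
send_rows --commands "0 0 0 1 0;0 0 0 1 0;0 0 0 0.24 0;0 0 0 0 0;0 0 0 0 0"

```text
t: 13.63
tcp_pos: [0.6309, 0.1296, 0.0787]
tool_rot: [0.113, 0.994, -0.0, -0.0]
force: [0.0, -0.1, 0.1]
finger_gap: -0.004
gripper_force: 0.0
```

Request:
send_rows --commands "0 0.14 0 0 0;0 0.14 0 0 0;0 0.14 0 0 0;0 0.14 0 0 0;0 0.13 0 0 0;0 0.13 0 0 0;0 0.13 0 0 0;0 0.13 0 0 0;0 0.13 0 0 0;0 0.13 0 0 0;0 0.13 0 0 0;0 0.13 0 0 0;0 0.13 0 0 0;0 0.13 0 0 0;0 0.13 0 0 0;0 0.13 0 0 0;0 0.13 0 0 0;0 0.13 0 0 0;0 0.13 0 0 0;0 0.13 0 0 0"

```text
t: 15.3
tcp_pos: [0.5778, 0.1413, 0.0781]
tool_rot: [0.113, 0.994, -0.0, -0.001]
force: [0.2, 0.9, -0.9]
finger_gap: 0.0
gripper_force: 0.0
```

Request:
send_rows --commands "0 0 0 0 0;0 0 0 0 0;0 0 0 0 0;0 0 0 -1 0;0 0 0 -1 0;0 0 0 -1 0;0 0 0 -0.5 0;0 0 0 0 0;0 0 0 0 0;0 0 0 0 0"

```text
t: 16.13
tcp_pos: [0.5786, 0.1413, 0.1475]
tool_rot: [0.113, 0.994, -0.0, -0.001]
force: [-0.1, 0.2, -0.2]
finger_gap: -0.003
gripper_force: 0.0
```

```bash
python3 - <<'E'
from h import *
a=np.radians(18.1+180);L=C+.100*np.array([np.cos(a),np.sin(a)]);print(L)
delta([*L,.125])
for n in('top','scene'):
    c=cam(n);red(c);cv2.imwrite(f'pics/p4{n}.png',cv2.resize(c['bgr'][100:245,185:340],None,fx=4,fy=4,interpolation=cv2.INTER_CUBIC))
E
```

```text
[0.47344843 0.03593236]
t 16.13 tcp [0.5786 0.1413 0.1475] xang 167.01 tilt [-0.002 -0.    -1.   ] F [-0.1  0.2 -0.2] units [ 3.936 -6.317  1.136]
red 19 0.0737 wheel deg -180.2
red 13 0.0847 wheel deg -176.4
```

View pics/p4scene.png

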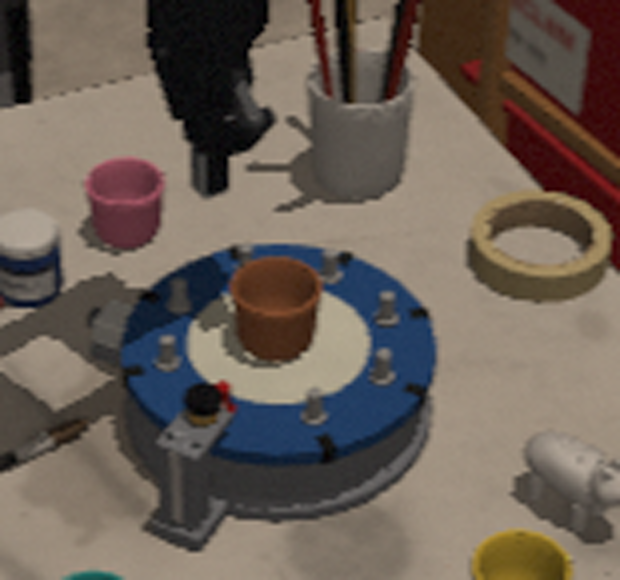

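The red post stands at the pointer at (223,392), and the top camera gives 180°. Now over to the button.

Request:
send_rows --commands "0 0.56 -0.9 0 0;0 0.56 -0.9 0 0;0 0.56 -0.9 0 0;0 0.56 -0.9 0 0;0 0.56 -0.9 0 0;0 0.56 -0.9 0 0;0 0.57 -0.92 0 0;0 0 0 0 0;0 0 0 0.9 0;0 0 0 0.7 0;0 0 0 0 0;0 0 0 0 0"

```text
t: 17.23
tcp_pos: [0.4742, 0.0363, 0.1157]
tool_rot: [0.113, 0.994, 0.0, -0.001]
force: [0.6, -0.7, 1.1]
finger_gap: 0.0
gripper_force: 0.0
```

```bash
python3 - <<'E'
from h import *
delta([.4734,.0359,.105])
c=cam('scene');cv2.imwrite('pics/p5scene.png',cv2.resize(c['bgr'][100:245,185:340],None,fx=4,fy=4,interpolation=cv2.INTER_CUBIC))
E
```

```text
t 17.23 tcp [0.4742 0.0363 0.1157] xang 167.02 tilt [-0.002  0.001 -1.   ] F [ 0.6 -0.7  1.1] units [ 0.034 -0.027  0.533]
```

View pics/p5scene.png

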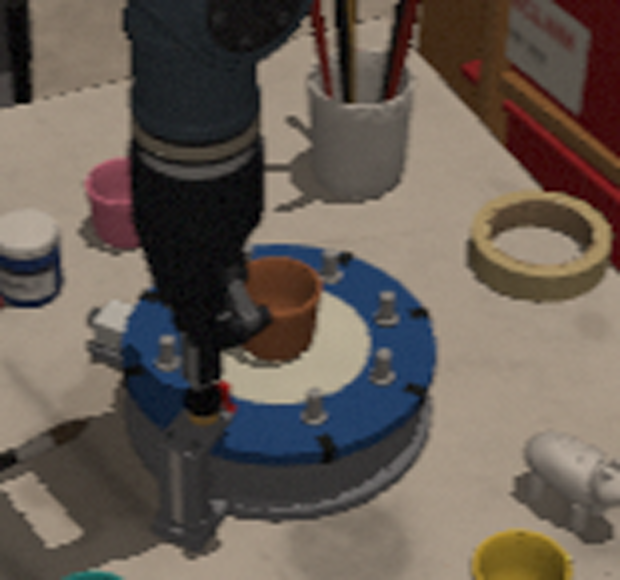

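The shut fingertips are directly over the button at (205,395). I'll go down in small steps and feel for it.

Request:
send_rows --commands "0 0 0 0.2 0;0 0 0 0.2 0;0 0 0 0.1 0;0 0 0 0.05 0;0 0 0 0 0;0 0 0 0 0"

```text
t: 17.78
tcp_pos: [0.4744, 0.0359, 0.1056]
tool_rot: [0.113, 0.994, -0.0, 0.0]
force: [0.1, -0.4, 0.0]
finger_gap: 0.001
gripper_force: 0.0
```

Request:
send_rows --commands "0 0 0 0.05 0;0 0 0 0.05 0;0 0 0 0 0;0 0 0 0 0"

```text
t: 18.12
tcp_pos: [0.4747, 0.0359, 0.1038]
tool_rot: [0.113, 0.994, -0.0, 0.0]
force: [-0.5, 0.2, 4.7]
finger_gap: -0.0
gripper_force: 2.3
```

Request:
send_rows --commands "0 0 0 0.05 0;0 0 0 0.05 0;0 0 0 0 0;0 0 0 0 0"

```text
t: 18.45
tcp_pos: [0.4747, 0.0359, 0.1017]
tool_rot: [0.113, 0.994, -0.0, 0.0]
force: [-0.5, -0.4, 4.3]
finger_gap: 0.002
gripper_force: 2.3
```

Request:
send_rows --commands "0 0 0 0.03 0;0 0 0 0 0;0 0 0 0 0"

```text
t: 18.7
tcp_pos: [0.4746, 0.0359, 0.1011]
tool_rot: [0.113, 0.994, -0.0, 0.0]
force: [-0.0, 0.5, 5.8]
finger_gap: -0.003
gripper_force: 2.5
```

Request:
send_rows --commands "0 0 0 0.03 0;0 0 0 0 0;0 0 0 0 0"

```text
t: 18.95
tcp_pos: [0.4747, 0.0359, 0.1004]
tool_rot: [0.113, 0.994, -0.0, 0.0]
force: [0.4, -0.4, 4.5]
finger_gap: -0.004
gripper_force: 2.4
```

Request:
send_rows --commands "0 0 0 0.03 0;0 0 0 0 0;0 0 0 0 0"

```text
t: 19.2
tcp_pos: [0.4746, 0.0359, 0.0997]
tool_rot: [0.113, 0.994, -0.0, 0.0]
force: [-0.5, -0.4, 4.7]
finger_gap: 0.0
gripper_force: 2.3
```

Request:
send_rows --commands "0 0 0 0.03 0;0 0 0 0 0;0 0 0 0 0"

```text
t: 19.45
tcp_pos: [0.4746, 0.0359, 0.0991]
tool_rot: [0.113, 0.994, -0.0, 0.0]
force: [0.0, -0.2, 4.0]
finger_gap: -0.001
gripper_force: 2.2
```

Request:
send_rows --commands "0 0 0 0.015 0;0 0 0 0 0"

```text
t: 19.62
tcp_pos: [0.4746, 0.0359, 0.0988]
tool_rot: [0.113, 0.994, -0.0, 0.0]
force: [0.3, -0.3, 4.7]
finger_gap: 0.001
gripper_force: 2.3
```

Request:
send_rows --commands "0 0 0 0.015 0;0 0 0 0 0"

```text
t: 19.78
tcp_pos: [0.4746, 0.0359, 0.0985]
tool_rot: [0.113, 0.994, -0.0, 0.0]
force: [0.0, -0.4, 4.8]
finger_gap: -0.004
gripper_force: 2.3
```

Request:
send_rows --commands "0 0 0 0.015 0;0 0 0 0 0"

```text
t: 19.95
tcp_pos: [0.4746, 0.0359, 0.0982]
tool_rot: [0.113, 0.994, -0.0, 0.0]
force: [0.5, 1.0, 4.9]
finger_gap: 0.002
gripper_force: 2.3
```

Request:
send_rows --commands "0 0 0 0.015 0;0 0 0 0 0"

```text
t: 20.12
tcp_pos: [0.4746, 0.0359, 0.0979]
tool_rot: [0.113, 0.994, -0.0, 0.0]
force: [0.1, 0.5, 4.5]
finger_gap: 0.001
gripper_force: 2.3
```

Request:
send_rows --commands "0 0 0 0.015 0;0 0 0 0 0"

```text
t: 20.28
tcp_pos: [0.4746, 0.0359, 0.0978]
tool_rot: [0.113, 0.994, -0.0, 0.0]
force: [0.3, -0.5, 7.0]
finger_gap: 0.003
gripper_force: 3.4
```

Request:
send_rows --commands "0 0 0 0.015 0;0 0 0 0 0"

```text
t: 20.45
tcp_pos: [0.4746, 0.0359, 0.0978]
tool_rot: [0.113, 0.994, -0.0, 0.0]
force: [-1.2, 0.1, 9.7]
finger_gap: 0.001
gripper_force: 4.7
```

Request:
send_rows --commands "0 0 0 0.015 0;0 0 0 0 0"

```text
t: 20.62
tcp_pos: [0.4746, 0.0359, 0.0978]
tool_rot: [0.113, 0.994, -0.0, 0.0]
force: [-1.8, 0.6, 11.6]
finger_gap: -0.002
gripper_force: 6.0
```

The collar is felt at about 7.3 mm of travel, where the force rises about 2.5 N per 0.3 mm step. I'll bring it to 15 N and hold.

Request:
send_rows --commands "0 0 0 0.02 0;0 0 0 0 0;0 0 0 0 0"

```text
t: 20.87
tcp_pos: [0.4746, 0.0359, 0.0978]
tool_rot: [0.113, 0.994, -0.0, 0.0]
force: [-1.1, 0.4, 16.0]
finger_gap: -0.001
gripper_force: 7.7
```

Request:
send_rows --commands "0 0 0 0 0;0 0 0 0 0;0 0 0 0 0;0 0 0 0 0;0 0 0 0 0;0 0 0 0 0;0 0 0 0 0;0 0 0 0 0;0 0 0 0 0;0 0 0 0 0;0 0 0 0 0;0 0 0 0 0;0 0 0 0 0;0 0 0 0 0;0 0 0 0 0;0 0 0 0 0"

```text
t: 22.2
tcp_pos: [0.4746, 0.0359, 0.0978]
tool_rot: [0.113, 0.994, -0.0, 0.001]
force: [-1.7, 0.4, 15.8]
finger_gap: 0.0
gripper_force: 7.7
```

It held at 16 N for over a second. Now straight up and clear.

Request:
send_rows --commands "0 0 0 -0.1 0;0 0 0 -0.3 0;0 0 0 -0.8 0;0 0 0 -1 0;0 0 0 -1 0;0 0 0 -1 0;0 0 0 -1 0;0 0.5 1 -0.5 0;0 0.5 1 -0.5 0;0 0.5 1 0 0;0 0.5 1 0 0;0 0.5 1 0 0;0 0.5 1 0 0;0 0.5 1 0 0;0 0.5 1 0 0;0 0 0 0 0;0 0 0 0 0"

```text
t: 23.62
tcp_pos: [0.4314, 0.2103, 0.2202]
tool_rot: [0.112, 0.994, -0.0, -0.001]
force: [0.9, -0.8, -0.3]
finger_gap: -0.003
gripper_force: 0.0
```

```bash
python3 - <<'E'
from h import *
delta([.4734,.0359,.105])
for n in('top','scene'):
    c=cam(n);red(c)
a=cam('top')['bgr'][120:245,195:330];b=c['bgr'][100:245,185:340]
cv2.imwrite('pics/p6.png',np.hstack([cv2.resize(a,(390,360)),cv2.resize(b,(390,360))]))
E
```

```text
t 23.62 tcp [0.4314 0.2103 0.2202] xang 167.17 tilt [-0.002 -0.001 -1.   ] F [ 0.9 -0.8 -0.3] units [-3.994 -8.031  5.762]
red 19 0.0737 wheel deg -180.2
red 10 0.0811 wheel deg -179.4
red 5 0.0928 wheel deg -172.1
```

View pics/p6.png

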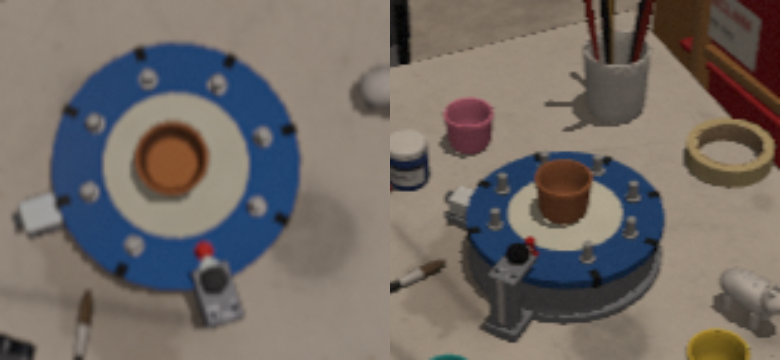

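The red post is at the pointer (205,250 left), the button is down, the pot is upright near the centre and the robot is clear. Handing in.

```bash
python3 -c "
from station import sign_off
print(sign_off())"
```

```text
the job is handed in; nothing more can be done
None
```

I pushed the wheel round four clicks, resting in the click before the pointer, so the red post now stands at it; then I pressed the lock button onto its collar, held it at about 16 N for over a second, and handed in at about 24 s. In the pictures the pot stayed upright but looks about 3 mm off centre, and some of that may have come from the turning.

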